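Shut the propped glass lid of the instrument case without a slam

ROBOT

A 6-joint arm with a two-finger parallel gripper is mounted at the origin on a cart in front of the work surface, level with it; the furniture and walls round the work are solid. World frame = base frame: x ahead of the robot, y to its left, z up, the work surface at z = 0. Lengths are in m, angles in rad, forces in N, time in s.
With the tool pointing down it reaches from about 0.35 to 0.8 m from the base axis. Payload 7.3 kg.
Tool frame: the origin (TCP) lies between the finger pads; the fingertips stand 25 mm ahead of it and the grasp point (between the pads) lies 6 mm ahead of it (r.tip_extent is the distance from the TCP to the fingertips, in m); z points along the fingers, y is the line along which they close (so a half turn about z gives the same grasp; the last joint's range is limited). The gripper opens to 85 mm and grips with 20 to 120 N. Pads are 22 mm wide; open, the fingers measure 114 mm over their backs; the gripper's body (76 mm by 85 mm) begins 54 mm behind the grasp point. The pads swing forward as they close: fully open they stand 13 mm farther back than shut.
Start: joints at [1.057, 0.342, 1.524, -0, 1.275, -0.146], TCP at [0.189, 0.49, 0.256] pointing down, gripper open.
Joint ranges: [-2.53, 2.53], [-0.77, 2.02], [0.04, 2.7], [-1, 4.14], [0.28, 2.66], [-3.11, 3.11]. Speed limits (rad/s): [2.57, 2.57, 3.14, 3.14, 3.14, 3.14].

INTERFACE

Orientations are given as a unit quaternion [x, y, z, w].
In Python, from workcell import r, command_gripper, optics gives the robot as it stands. The module is installed in compiled form; this text tells all that it offers. Calls block until the motion is done:
- r.reach(position, orientation): joint-space move of the TCP to a pose.
- r.move_straight(position, orientation=None, speed=0.15, max_force=None): straight line of the TCP; orientation=None keeps the orientation; speed is the mean speed in m/s. With max_force (N) it stops when the force on the tool has changed by that much, and returns True; else False.
- r.movej(angles): joint-space move.
- command_gripper(opening, force=None): finger opening in m; force is the grip in N (None keeps the last); returns when the fingers have stopped.
- r.hold(seconds).
- r.solve_ik(position, orientation): joint angles nearest the present ones, or None.
- r.read_state(): the state.
- optics.get_image(name): name is "side" or "top" or "wrist"; returns (picture, depth): 480x640x3 uint8, red, green, blue; 480x640 float32, m along the optical axis (not along the pixel's ray), 0 where there is no reading.
- optics.camera_model(name): a dict with "K" (3x3 intrinsics, pixels), "R" (3x3) and "t" (3): a world point X has camera coordinates R X + t; the wrist camera has in their place "tool_from_camera" (4x4, takes a point from camera to tool coordinates, whose origin is the TCP and whose axes are the flange's). Camera axes: x right, y down, z forward; pixel columns grow to the right and rows downward; lengths in m; the calibration is good to about 2 mm. A picture is of the moment at which its call begins: read the wrist's pose just before it. camera_model takes no time and is no camera call.
A pose or a line that the arm cannot do raises r.PlanningError and nothing moves.
- r.finish_job(): hands the job in; it is judged then, once.
The state is a dict: "time_s": time; "joint_positions": joint angles; "dq": joint speeds; "tau": joint torques, N m; "eef_pos": TCP position; "eef_rot": TCP orientation; "contact_force": force on the tool from outside, world axes, zero at the start; "torque": the same for the moment, N m; "grip_width": finger opening in m; "grip_force": force on a finger pad.
Only numpy, scipy, OpenCV 4.12 (cv2) and the standard library are available. Lean on these libraries where they do the work, as an engineer would, in place of code of your own. Each camera call takes 0.05 s, during which the arm holds its last target. There are 200 camera calls.

TASK

Shut the glass lid of the wooden instrument case without letting it slam: with the outside of your shut fingers just under the lid's front lip, push the prop rod near its left end inward (to the right) until it drops from under the lid and folds down, and catch the falling lid on the fingers straight away. Lower it on the fingers until it is fully shut, then take the hand away. Do not pinch or lift anything, do not raise the lid higher than the prop holds it, and leave the case, its contents and the tools round it where they are.

Things in the scene. Friction and masses are not known exactly. Their poses are not given: they have to be found in the camera images.
- dust_case: Wooden instrument case (3 kg, loose on the bench), 170 mm deep (x) by 250 mm wide (y), rim 70 mm high, walls 9 mm. Origin: centre of its underside. Its x axis points from the front (where the robot stands) to the hinges at the back, y to the left, z up. Felt-lined compartments inside; a 18 mm wide channel behind the front wall takes the folded prop.
- case_lid (a joint): Angle of the hinged lid: 0 = shut, growing as it opens; starts at about 0.50, resting on the prop. Wooden frame with a glass pane, 0.3 to 0.6 kg, 12 mm thick, 250 mm wide, 192 mm from hinge axis to front edge; its underside passes through the hinge axis. The front rail is 40 mm deep; shut, it overhangs the front wall by 22 mm as a finger lip. The hinge is almost free: unsupported, the lid falls.
- lid_lip (a point): Middle of the lower front edge of the lid (the lip), moving with the lid: the edge runs 125 mm to either side along the case's y axis. Its x axis points along the lid to the hinge, its z axis out of the lid's top.
- lid_hinge (a point): Middle of the hinge axis, at the top rear edge of the case, 85 mm behind and 70 mm above the case's origin; the axis runs along the case's y.
- prop_rod (a joint): Swing of the prop rod, parallel to the front wall: 0 = standing, leaning 0.12 rad outward (to the case's left, +y) on its stop; grows as its tip goes inward (-y), to 1.66 = folded down in the channel. At 0.12 it passes dead centre (the lid rises 1 mm); loaded by the lid it slips from under it at 0.3 to 0.4 and falls flat by itself. 0.5 to 2 N near its top pushes it over.
- prop_tip (a point): Centre of the 10 mm ball of black plastic at the upper end of the prop rod, on which the lid's front rail rests at the start (18 mm behind the lid's front edge). The rod is a 6.4 mm round steel bar, 97 mm long from pivot to this point.
- prop_pivot (a point): Pivot of the prop rod, inside the front wall near the case's left end: 69 mm in front of, 85 mm left of and 52 mm above the case's origin.
- steel_block: Grey steel setting block, 35 x 60 x 22 mm, in the middle compartment of the case. Origin: centre of its underside. Stays in place.
- blade_box: Small card box, 50 x 86 x 22 mm, in the left compartment of the case. Origin: centre of its underside. Stays in place.
- guide_rod_1: Steel guide rod, 9 mm thick, 117 mm long, in the right compartment of the case. Origin: centre of its underside. Stays in place.
- guide_rod_2: Second such rod beside it. Stays in place.
- pliers: Pliers with red handles, 59 x 182 x 15 mm, lying on the bench to the right of the case. Stay in place.
- marker: Marker pen, 17 x 135 x 16 mm, lying on the bench along the right half of the case's front, about 27 mm further forward than the lip of the shut lid. Stays in place.
- spring_clamp: Orange and black spring clamp, 56 x 108 x 22 mm, lying on the bench to the left of the case. Stays in place.
- glue_bottle: White and orange glue bottle, 50 mm thick, 144 mm high, standing behind the case to the left. Stays standing in place.

How it is judged:
On the way, in this order (a step that is already met when the one before it is completed fails the run):
1. the prop is pushed from under the lid and the lid is caught on the fingers while still well open (value of joint prop_rod above 0.6 rad and value of joint case_lid above 0.3 rad and contact force between the fingers and case_lid above 0.3 N), for 0.15 s.
2. the lid is carried down on the fingers to its last 20 mm (value of joint case_lid below 0.1 rad and contact force between the fingers and case_lid above 0.2 N), for 0.04 s.
At the end, for the whole second after the job is handed in: The lid is fully shut (within 0.012 rad, 2 mm at the lip), the prop lies folded inside (joint over 1.5 rad), the case has moved less than 15 mm and its contents less than 20 mm (value of joint case_lid below 0.012 rad and value of joint prop_rod above 1.5 rad and angular speed of dust_case below 0.05 rad/s and distance of dust_case from where it was at the start of the episode below 0.015 m and distance of each of steel_block, blade_box, guide_rod_1, guide_rod_2 from where it was at the start of the episode below 0.02 m); the robot touches nothing.
It fails at once if the lid slams: it turns faster than 1.6 rad/s (0.3 m/s at the lip) in its last 0.12 rad (value of joint case_lid below 0.12 rad and velocity of joint case_lid below -1.6 rad/s).
It fails at once if the lid's front rail is pinched between the fingers, touched from above and from below at once (contact force between the fingers and case_lid_c0 above 0.5 N and contact force between the fingers and case_lid_c1 above 0.5 N).
It fails at once if the lid is raised more than 0.1 rad above its propped angle (value of joint case_lid above 0.6 rad).
It fails at once if the case is lifted, or shoved more than 15 mm (distance of dust_case from where it was at the start of the episode above 0.015 m).
It fails at once if something in the case or a tool or the bottle beside it is disturbed (distance of any of steel_block, blade_box, guide_rod_1, guide_rod_2, pliers, marker, spring_clamp, glue_bottle from where it was at the start of the episode above 0.02 m).
It also fails if it takes over 40 s, if anything falls off the work surface, if the arm or the gripper's body presses on something with over 40 N, if the wrist force passes 120 N, or if a joint passes its speed limit or range.

## Working session

There is one attempt and no reset: what is moved stays moved. The work goes in short steps, each a Python script; the robot and the scene stay as the last script left them, time stands still between calls to the robot, and variables do not carry over. Pictures are saved under pics/ and viewed, at most 10 in all, crops included, and the job is handed in when it is done.

```bash
mkdir -p pics; python3 - <<'E'
from workcell import r,optics
import cv2,numpy as np
for n in("side","top"):
    im,d=optics.get_image(n); cv2.imwrite(f"pics/{n}0.png",im[:,:,::-1]); np.savez(f"pics/{n}0.npz",im=im,d=d,**optics.camera_model(n))
    m=optics.camera_model(n); print(n,(-m["R"].T@m["t"]).round(3),m["R"].round(2).tolist(),m["K"].round(0).tolist())
print(r.read_state()["eef_rot"],r.tip_extent,r.read_state()["time_s"])
E
```

```text
side [-0.235 -0.342  0.955] [[0.1, -0.99, 0.0], [-0.71, -0.08, -0.7], [0.7, 0.07, -0.72]] [[520.0, 0.0, 320.0], [0.0, 520.0, 241.0], [0.0, 0.0, 1.0]]
top [ 0.456 -0.247  1.363] [[-0.03, -1.0, 0.01], [-1.0, 0.03, -0.09], [0.09, -0.01, -1.0]] [[625.0, 0.0, 316.0], [0.0, 625.0, 231.0], [0.0, 0.0, 1.0]]
[ 1.82884173e-01  9.83134227e-01 -6.40330212e-04 -2.45133123e-04] 0.025 0.1
```

View pics/side0.png

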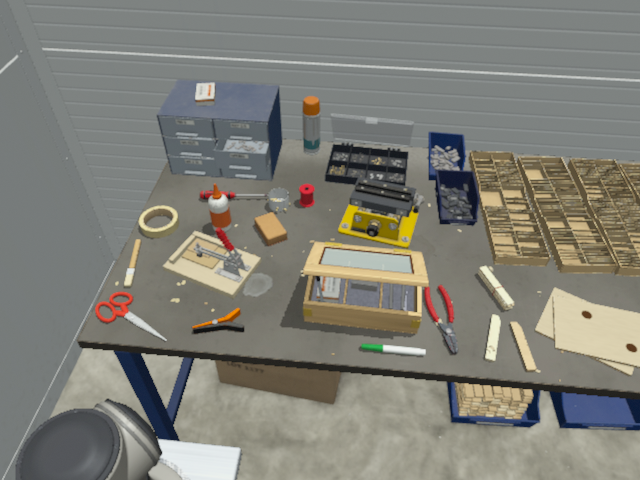

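View pics/top0.png

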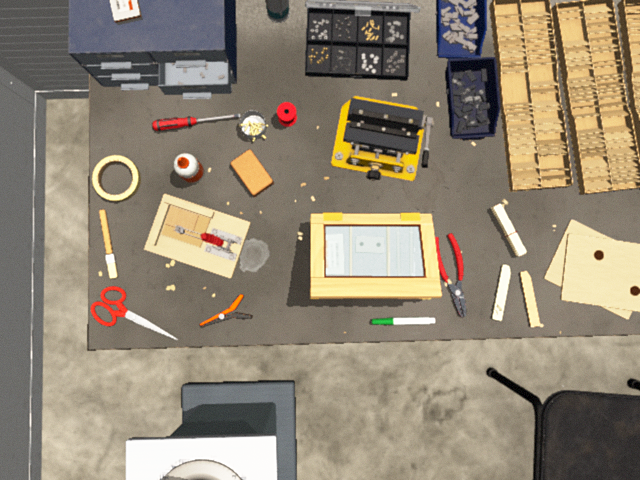

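The side view shows the case around px (365,290), lid propped open and the clamp to its left. In the top view the lid's front edge runs from (311,298) to (441,297), the hinges are near (325,215) and (427,214), and the marker is at (402,321). Next I'll measure from depth.

```bash
cat > h.py <<'E'
import numpy as np,cv2
def world(f):
    z=np.load(f); d=z["d"]; K,R,t=z["K"],z["R"],z["t"]
    v,u=np.mgrid[:480,:640]
    c=np.stack([(u-K[0,2])/K[0,0]*d,(v-K[1,2])/K[1,1]*d,d],-1)
    return z["im"],(c-t)@R, d
def proj(m,X): 
    c=m["R"]@X+m["t"]; p=m["K"]@c; return (p[:2]/p[2]).round(0)
E
python3 - <<'E'
from h import *
im,W,d=world("pics/top0.npz")
hsv=cv2.cvtColor(im,cv2.COLOR_RGB2HSV)
m=(W[...,2]>.06)&(d>0); m[:200]=0;m[310:]=0;m[:,:295]=0;m[:,455:]=0
m&=(hsv[...,1]>70)&(hsv[...,0]<32)
P=W[m]; 
# lid plane fit (robust)
Q=P[P[:,2]>.085]
for _ in range(5):
    A=np.c_[Q[:,:2],np.ones(len(Q))]; c,*_=np.linalg.lstsq(A,Q[:,2],rcond=None); e=A@c-Q[:,2]; Q=Q[abs(e)<max(.003,2*e.std())]
print("plane",c,len(Q),e.std(),"tilt",np.arctan(np.hypot(*c[:2])),"yaw",np.arctan2(-c[1],-c[0]))
mm=np.zeros(m.shape,np.uint8); A=np.concatenate([W[...,:2],np.ones(m.shape+(1,))],-1)
mm[(abs(A@c-W[...,2])<.006)&m]=255
cs,_=cv2.findContours(mm,0,2); k=max(cs,key=cv2.contourArea); h=cv2.convexHull(k)
q=cv2.approxPolyDP(h,6,True)[:,0]; print(q.tolist())
z=np.load("pics/top0.npz"); C=-z["R"].T@z["t"]
for u,v in q:
    ray=z["R"].T@np.linalg.inv(z["K"])@[u,v,1]
    s=(c[0]*C[0]+c[1]*C[1]+c[2]-C[2])/(ray[2]-c[0]*ray[0]-c[1]*ray[1]); print((u,v),(C+s*ray).round(4))
# bench height check & marker
print("bench",np.median(W[330:340,250:350,2]), "marker", W[321,380],W[321,430])
E
```

```text
plane [-0.53713129  0.01590997  0.41545231] 4634 0.0019141177226859086 tilt 0.4930923626371291 yaw -0.02961160436392633
[[431, 214], [440, 296], [310, 295], [311, 214]]
(np.int32(431), np.int32(214)) [ 0.606  -0.4942  0.0821]
(np.int32(440), np.int32(296)) [ 0.4385 -0.4871  0.1722]
(np.int32(310), np.int32(295)) [ 0.4469 -0.2406  0.1716]
(np.int32(311), np.int32(214)) [ 0.6123 -0.2464  0.0827]
bench -0.0003048648992809665 marker [ 0.38634133 -0.38818717  0.01331504] [ 0.38357901 -0.49506807  0.01461571]
```

```bash
cat >> h.py <<'E'
from scipy.spatial.transform import Rotation as Ro
YAW=-.033; O=np.array([.520,-.3667,0]); RC=Ro.from_euler("z",YAW)
def w(p): return O+RC.apply(p)          # case -> world
def ori(tilt,yaw,roll):                 # tool z forward-down; yaw relative to the case
    z=np.array([np.cos(tilt)*np.cos(yaw),np.cos(tilt)*np.sin(yaw),-np.sin(tilt)])
    y=np.cross([0,0,1],z); y/=np.linalg.norm(y); x=np.cross(y,z)
    return RC*Ro.from_matrix(np.c_[x,y,z])*Ro.from_euler("z",roll)
def tcp(tip,o): return w(tip)-.025*o.as_matrix()[:,2]   # tip-face centre in case coords -> TCP world
E
python3 - <<'E'
from h import *
from workcell import r
pts=[(-.15,.13,.16),(-.058,.125,.12),(-.058,.06,.12),(-.09,.06,.05),(-.13,.06,.04)]
for t in(.35,.45,.55):
  for yaw in(0,-.3,-.6):
    for roll in(0,np.pi/2,-np.pi/2,np.pi):
      o=ori(t,yaw,roll); s=[r.solve_ik(tcp(p,o),o.as_quat()) for p in pts]
      print(t,yaw,round(roll,2),[x is not None for x in s], None if s[1] is None else np.round(s[1],2))
m=r.solve_ik; from workcell import optics
print(optics.camera_model("wrist"))
E
```

```text
0.35 0 0 [True, True, True, True, True] [-1.2   0.71  2.45  1.98  1.23  1.55]
0.35 0 1.57 [False, False, True, True, True] None
0.35 0 -1.57 [True, True, True, True, True] [-1.2   0.71  2.45  1.98  1.23 -0.02]
0.35 0 3.14 [True, True, True, True, True] [-1.2   0.71  2.45  1.98  1.23 -1.59]
0.35 -0.3 0 [False, True, True, True, True] [-0.98  0.76  2.59  2.53  1.39  1.44]
0.35 -0.3 1.57 [False, True, False, True, True] [-0.98  0.76  2.59  2.53  1.39  3.01]
0.35 -0.3 -1.57 [False, True, True, True, True] [-0.98  0.76  2.59  2.53  1.39 -0.13]
0.35 -0.3 3.14 [False, True, True, True, True] [-0.98  0.76  2.59  2.53  1.39 -1.7 ]
0.35 -0.6 0 [False, True, True, True, True] [-0.61  0.76  2.59  3.17  1.43  1.58]
0.35 -0.6 1.57 [False, False, False, True, True] None
0.35 -0.6 -1.57 [False, True, True, True, True] [-0.61  0.76  2.59  3.17  1.43  0.01]
0.35 -0.6 3.14 [False, True, True, True, True] [-0.61  0.76  2.59  3.17  1.43 -1.57]
0.45 0 0 [True, True, True, True, True] [-1.16  0.61  2.42  1.96  1.08  1.69]
0.45 0 1.57 [True, True, True, False, True] [-1.16  0.61  2.42  1.96  1.08 -3.03]
0.4
[... 1554 characters left out ...]
ue] None
0.55 -0.6 -1.57 [True, True, True, True, True] [-0.61  0.5   2.5   3.17  0.88 -0.  ]
0.55 -0.6 3.14 [True, True, True, True, True] [-0.61  0.5   2.5   3.17  0.88 -1.58]
{'K': array([[345.49839185,   0.        , 317.90754783],
       [  0.        , 345.49839185, 246.39946468],
       [  0.        ,   0.        ,   1.        ]]), 'tool_from_camera': array([[-2.95357477e-04, -9.52551745e-01, -3.04376551e-01,
         7.89846695e-02],
       [ 9.99999944e-01, -3.29005613e-04,  5.92601865e-05,
        -2.16209387e-04],
       [-1.56589988e-04, -3.04376517e-01,  9.52551789e-01,
        -1.16050976e-01],
       [ 0.00000000e+00,  0.00000000e+00,  0.00000000e+00,
         1.00000000e+00]])}
```

```bash
cat > go1.py <<'E'
from h import *
from workcell import r,command_gripper,optics
o=ori(.5,0,np.pi); q=o.as_quat()
for p in [(-.19,.10,.25),(-.19,.10,.07)]:
    print(p,np.round(r.solve_ik(tcp(p,o),q),2))
command_gripper(0)
r.reach(tcp((-.19,.10,.25),o),q)
r.move_straight(tcp((-.19,.10,.07),o),speed=.1)
s=r.read_state(); T=Ro.from_quat(s["eef_rot"]).as_matrix()
m=optics.camera_model("wrist"); im,d=optics.get_image("wrist")
cv2.imwrite("pics/w1.png",im[:,:,::-1])
M=np.eye(4);M[:3,:3]=T;M[:3,3]=s["eef_pos"]; M=M@m["tool_from_camera"]
R=M[:3,:3].T; t=-R@M[:3,3]; np.savez("pics/w1.npz",im=im,d=d,K=m["K"],R=R,t=t)
mm=dict(K=m["K"],R=R,t=t)
print(s["time_s"],s["grip_width"],"err",s["eef_pos"]-tcp((-.19,.10,.07),o))
print("tip",proj(mm,w((-.069,.0966,.148))),"pivot",proj(mm,w((-.069,.085,.052))),"lipL",proj(mm,w((-.0835,.125,.162))))
E
python3 go1.py
```

```text
(-0.19, 0.1, 0.25) [-1.64  0.09  2.38  1.22  1.21 -0.85]
(-0.19, 0.1, 0.07) [-1.64  0.76  2.53  1.62  1.07 -1.74]
5.5917 -0.0003248799862719614 err [ 2.07101587e-05 -3.52586310e-05  2.48466189e-04]
tip [324.  38.] pivot [338. 184.] lipL [266.  15.]
```

View pics/w1.png

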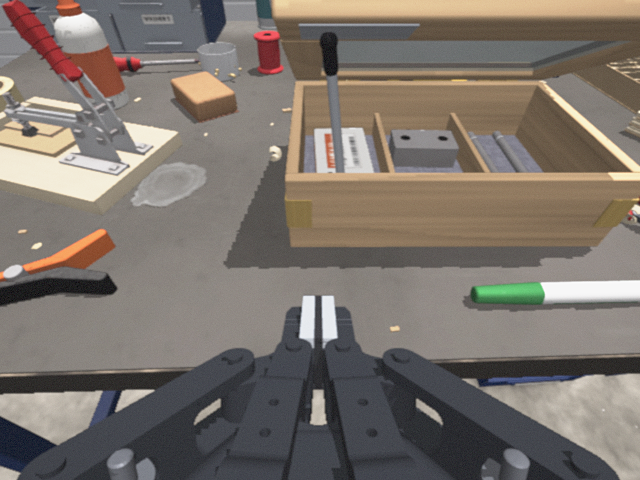

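The wrist view shows the prop ball at (329,38), where I predicted (324,38). That puts the case about 3 mm further right than estimated, and the height agrees. The shut fingers and lid lip look clear, so I'll insert left of the rod, below the lid.

```bash
sed -i 's/-.3667,0/-.3697,0/' h.py; cat > go2.py <<'E'
from h import *
from workcell import r,optics
o=ori(.5,0,np.pi); q=o.as_quat()
r.move_straight(tcp((-.15,.128,.130+.092*np.tan(.5)-.004),o),q,speed=.1)
f0=r.read_state()["contact_force"]
print(r.move_straight(tcp((-.058,.128,.130),o),q,speed=.05,max_force=4))
s=r.read_state(); print(s["time_s"],f0,s["contact_force"],s["eef_pos"]-tcp((-.058,.128,.130),o))
im,d=optics.get_image("side"); im2,_=optics.get_image("wrist")
cv2.imwrite("pics/m2.png",np.hstack([cv2.resize(im[220:350,270:450],(400,289)),cv2.resize(im2,(400,289))])[:,:,::-1])
E
python3 go2.py
```

```text
False
9.1667 [-0.1229779   0.6976728   0.12026166] [-0.692485    0.24354422 -0.3785879 ] [-1.04305360e-04 -9.13907014e-05  9.18126606e-05]
```

View pics/m2.png

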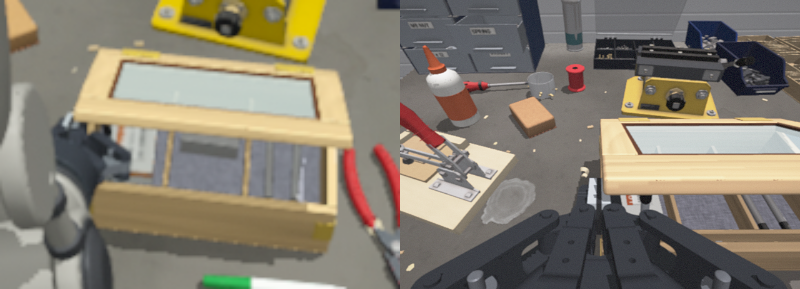

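The fingers are under the lid's left corner (wrist half, px (600,190)), left of the rod and touching nothing. Next comes the push and catch.

```bash
cat > go3.py <<'E'
from h import *
from workcell import r,optics
o=ori(.5,0,np.pi); q=o.as_quat()
for y in(.11,.09,.075,.06):
    r.move_straight(tcp((-.058,y,.130),o),q,speed=.07)
    print(y,r.read_state()["contact_force"].round(2))
r.hold(.4); s=r.read_state(); print(s["time_s"],s["contact_force"].round(2))
im,d=optics.get_image("side"); im2,_=optics.get_image("wrist")
cv2.imwrite("pics/m3.png",np.hstack([cv2.resize(im[220:350,270:450],(400,289)),cv2.resize(im2,(400,289))])[:,:,::-1])
E
python3 go3.py
```

```text
0.11 [ 0.35  0.2  -0.09]
0.09 [ 0.44 -0.31 -0.06]
0.075 [-0.96 -0.5  -2.13]
0.06 [-1.33 -1.52 -1.89]
11.2417 [-1.6  -2.57 -2.15]
```

View pics/m3.png

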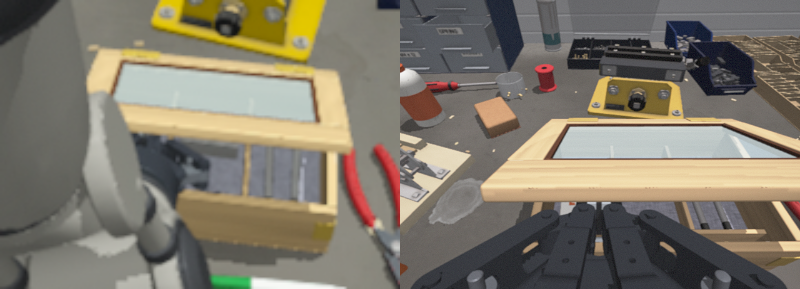

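The lid now rests on the fingers, with about 2.1 N downward on the tool, and looks still wide open. Next I draw back along the lip and lower, watching the force.

```bash
cat > go4.py <<'E'
from h import *
from workcell import r,optics
o=ori(.5,0,np.pi); q=o.as_quat()
for x,z in((-.075,.130),(-.090,.128),(-.092,.11),(-.093,.095)):
    r.move_straight(tcp((x,.06,z),o),q,speed=.05)
    print(x,z,r.read_state()["contact_force"].round(2))
im,d=optics.get_image("side"); im2,_=optics.get_image("wrist"); print(r.read_state()["time_s"])
cv2.imwrite("pics/m4.png",np.hstack([cv2.resize(im[220:350,270:450],(400,289)),cv2.resize(im2,(400,289))])[:,:,::-1])
E
python3 go4.py
```

```text
-0.075 0.13 [-2.32  0.83 -1.16]
-0.09 0.128 [-3.33  0.78 -1.44]
-0.092 0.11 [-2.42 -0.02 -2.43]
-0.093 0.095 [-2.67 -1.53 -1.94]
13.3417
```

View pics/m4.png

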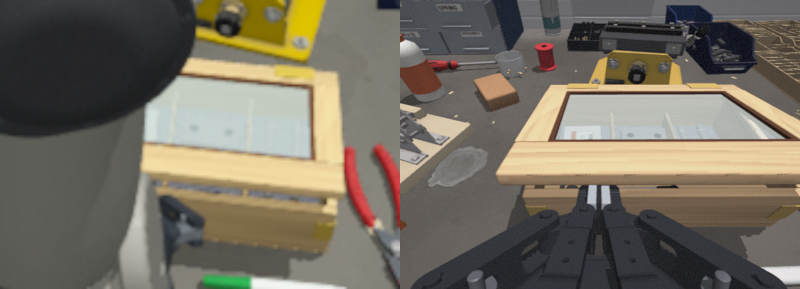

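The lid is carried down on the fingers to roughly 0.2 rad, and the fingers are now in front of the wall. I'll finish lowering slowly.

```bash
cat > go5.py <<'E'
from h import *
from workcell import r,optics
o=ori(.5,0,np.pi); q=o.as_quat()
for x,z in((-.096,.085),(-.096,.07),(-.096,.06),(-.096,.052),(-.096,.046),(-.097,.038)):
    r.move_straight(tcp((x,.06,z),o),q,speed=.03)
    print(x,z,r.read_state()["contact_force"].round(2))
r.move_straight(tcp((-.20,.06,.036),o),q,speed=.08)
r.move_straight(tcp((-.20,.10,.16),o),q,speed=.12)
im,d=optics.get_image("side"); im2,_=optics.get_image("wrist"); s=r.read_state();print(s["time_s"],s["contact_force"].round(2))
np.savez("pics/side5.npz",im=im,d=d,**optics.camera_model("side"))
cv2.imwrite("pics/m5.png",np.hstack([cv2.resize(im[220:350,270:450],(400,289)),cv2.resize(im2,(400,289))])[:,:,::-1])
E
python3 go5.py
```

```text
-0.096 0.085 [-0.09 -0.5  -2.78]
-0.096 0.07 [-3.98 -1.26 -1.99]
-0.096 0.06 [-3.96 -0.35 -2.66]
-0.096 0.052 [-0.4  -0.29 -2.75]
-0.096 0.046 [ 0.11 -0.3   0.23]
-0.097 0.038 [ 0.47  1.02 -0.25]
18.9333 [-0.44 -1.43  0.65]
```

View pics/m5.png

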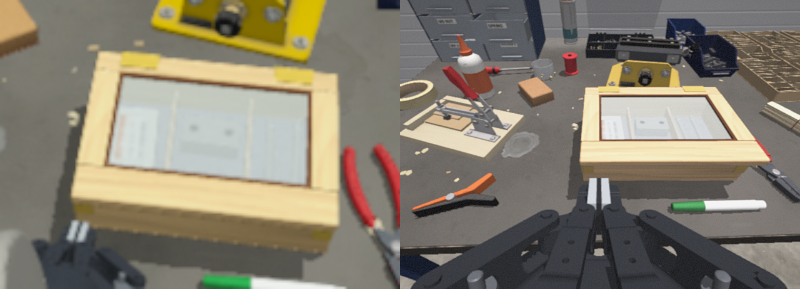

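The lid looks flat and shut, with no gap above the front wall. The contents, marker and tools are where they were, and the hand is clear.

```bash
python3 -c "
from workcell import r
r.hold(.3); print(r.finish_job())"
```

```text
the job is handed in; nothing more can be done
None
```

I handed the job in with the lid shut and the hand clear: the lid was caught on the fingers when the prop was pushed out, then lowered slowly until shut. I never saw the prop after the push, so that it lies folded is inferred from the lid closing fully, and no verdict came back.

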